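Draw a loaded ware board out to its line and hold it

TASK

Push the barrel bolt on the drying stand's foot fully home into its keeper, so that the stand is pinned to the bench; only then slide the ware board, with its three dry clay bowls, out along the runners (to the robot's right, without lifting it) until the dark saw line across the board is level with the outer ends of the runners. There the board is front-heavy and would tip, so keep hold of its tail, flat on the runners with all bowls standing, and finish while still holding it: do not let go. Leave the vase, the spare bowl and the brush where they are.

Things in the scene. Friction and masses are not known exactly. Their poses are not given: they have to be found in the camera images.
- stand: Low wooden drying stand, fixed, 400 mm long. Origin: under its middle, at bench height; x points away from the robot (yaw within 0.2 rad), y to the robot's left, z up. Two runners along y, tops 100 mm high, from y = -200 (outer ends) to +200 mm; guide strips at x = +-60 to 72 mm, 13 mm higher, leave the board 5 mm play each side. A 45 mm foot at y = 130 carries the bolt towards the robot.
- runner_end (a point): Point midway between the two runners at their outer ends, at the height of the runner tops (stand frame 0, -200, 100 mm); stand axes.
- bolt (a joint): Travel of the barrel bolt in m, 0 = drawn back, 0.035 = fully home against its stop, with its tip about 18 mm inside the keeper. It slides along the stand's -x direction, towards the robot, with about 2 N friction, and stays where it is left. It starts between 0 and 0.010.
- bolt_knob (a point): Centre of the top of the bolt's upright steel knob, 112 mm above the bench, on the foot at the robot's side of the stand; moves with the bolt. Round post, 16 mm across for its top 26 mm, 10 mm below that; the steel staples beside it rise to 71 mm above the bench, so the space round it is free from 75 mm up. Beyond the bolt's tip the steel keeper sits on a dark batten.
- board: Loose pale wooden ware board, 110 mm wide (x), 500 mm long (y), 18 mm thick, about 0.5 kg, on the runners, axes parallel to the stand's. Origin: centre of its underside; outer end at y = -250 mm, tail at +250. Loaded, its centre of mass lies some 25 to 40 mm outward of its middle. It starts with 75 to 145 mm overhang, tips from about 215 mm; at the line it overhangs 310 mm.
- saw_line (a point): Middle of the dark saw line, 4 mm wide, straight across the board's top and edges, 310 mm from the outer end (board frame 0, 60, 18 mm). It lies at y = -200 mm in the stand's frame when level with the runner ends.
- cleat (a point): Centre of the top of the tail cleat: a wooden bar across the top of the board at its tail, part of the board, 84 mm long (board x), 24 mm thick (board y), 34 mm high above the board's top; its top is 152 mm above the bench (board frame 0, 236, 52 mm).
- bowl1: Dry clay bowl 84 mm across, 48 mm high, about 110 g, standing loose on the board, the outermost. Origin: centre of its foot (48 mm across).
- bowl2: The same, the middle one, about 93 mm further in.
- bowl3: The same, the innermost, about 75 mm from the saw line.
- vase: Bystander: small waisted clay vase 76 mm across, 86 mm high, standing on the bench on the robot's side of the stand. Origin: centre of its foot.
- spare_bowl: Bystander: a bowl like the others on the bench beyond the stand. Origin: centre of its foot.
- brush: Bystander: a flat wood-handled glaze brush lying on the bench beyond the stand. Origin: underside of its middle.
Mind the look-alikes: they are no part of the job. What is shaped like the bowl3 but turquoise is not meant. What is shaped like the bowl2 but green is not meant.

How it is judged:
By the outcome, as a careful person would: the job done as asked, in the order asked, and still so for the second after the job is handed in, while the arm keeps its last pose, push and grip.
It also fails if it takes over 48 s, if anything falls off the work surface, if the arm or the gripper's body presses on something with over 40 N, if the wrist force passes 120 N, or if a joint passes its speed limit or range.

ROBOT

A 6-joint arm with a two-finger parallel gripper is mounted at the origin on the work surface. World frame = base frame: x ahead of the robot, y to its left, z up, the work surface at z = 0. Lengths are in m, angles in degrees, forces in N, time in s.
With the tool pointing down it reaches from about 0.4 to 0.825 m from the base axis. Payload 7 kg.
Tool frame: the origin (TCP) lies on the centre line of the jaws, within the pads' length; the fingertips stand 25 mm ahead of it and the grasp point (between the pads) lies 6 mm ahead of it (env.tcp_to_tips is the distance from the TCP to the fingertips, in m); z points along the fingers, y is the line along which they close (so a half turn about z gives the same grasp; the last joint's range is limited). The gripper opens to 85 mm and grips with 20 to 120 N. Pads are 22 mm wide; open, the fingers measure 114 mm over their backs; the gripper's body (76 mm by 85 mm) begins 54 mm behind the grasp point. The pads swing forward as they close: fully open they stand 13 mm farther back than shut.
Start: joints at [-53.623, 20.546, 0.682, 0, -70.136, -16.507], TCP at [0.229, -0.635, 0.256] pointing down, gripper open.
Joint ranges: [-176.03, 176.03], [-82.01, 121.73], [-58.28, 71.71], [-173.87, 95.51], [-174.79, -0.11], [-173.66, 173.66]. Speed limits (degrees/s): [136.94, 136.94, 172.46, 180, 180, 180].

INTERFACE

Orientations are given as [roll, pitch, yaw] about the fixed x, y, z axes, in that order (R = Rz(yaw) Ry(pitch) Rx(roll)).
In Python, from rig import env gives the robot as it stands.
- The arm moves only by the tool play_rows, never from a script. Its arguments are lists of equal length, an entry for each row: "twist": the turn, a rotation vector about the tool's x, y, z in rad, a list of three; "translation": the shift along the tool's x, y, z in cm, a list of three; "jaw": the gripper command: -1 is shut, 1 is fully open, values between are in proportion. A call has 1 to 12 rows; each row shifts and turns the commanded pose from where the row before left it, along the tool's axes as they then stand; what a row does not reach is not made up. A row lasts 1/8 s, in which the tool goes at most 62.5 mm and 10.7 degrees, less where a joint would pass 70% of its speed; a pose out of reach is approached as far as the arm can. A call with a gripper value outside its range is refused whole. The fingers move at their own pace and stop on an object; "force" is the grip in N (left out, the last holds). Time passes only in rows, so rows that do not move let the fingers close. It gives the time, the measured TCP pose, the force, the opening and the grip force at its end, in the units of the state.
- env.get_state(): the state, without advancing time (a new reading comes with each control period).
- env.camera(name): name is "side" or "top" or "wrist"; returns the picture (420x560x3 uint8, blue, green, red); there is no depth.
- env.camera_info(name): a dict with "vertical_fov" (degrees; the focal length in pixels is half the picture's height over the tangent of half this angle, whatever the lens; pixels are square), "cx", "cy" (the principal point, pixels), "R" (3x3) and "t" (3): a world point X has camera coordinates R X + t; the wrist camera has in their place "hand_eye" (4x4, takes a point from camera to tool coordinates, whose origin is the TCP and whose axes are the flange's). Camera axes: x right, y down, z forward; pixel columns grow to the right and rows downward; lengths in m; the calibration is good to about 2 mm. A picture is of the moment at which its call begins: read the wrist's pose just before it. camera_info takes no time and is no camera call.
- env.finish_job(): hands the job in; it is judged then, once.
Trained networks look in the newest picture that a camera, given by its name, has taken for a name from the list of things; names that differ only in an ending like _2 or _b are one class to them, and where a whole thing is asked for, a point or a joint stands for the part that bears it (a point fixed in the world has none). Each returns a list of dicts, best first, with "p" (0 to 1); they miss things now and then, are a little off and sometimes report something else, mostly with a low value. They report only what shows in the picture. A call takes as long as a camera call. They do not tell look-alikes from the thing itself.
- env.search_frame(camera, target): "position" ([row, column] in pixels, amid what is visible of it).
The state is a dict: "t": time; "joint_positions": joint angles; "dq": joint speeds; "joint_torque": joint torques, N m; "tool_pos": TCP position; "eef_rot": TCP orientation; "contact_force": force on the tool from outside, world axes, zero at the start; "torque": the same for the moment, N m; "gripper_width": finger opening in m; "finger_force": force on a finger pad.
Only numpy, scipy, OpenCV 4.12 (cv2) and the standard library are available. Lean on these libraries where they do the work, as an engineer would, in place of code of your own. Each camera call takes 0.05 s, during which the arm holds its last target. There are 200 camera calls.

## Working session

There is one attempt and no reset: what is moved stays moved. The work goes in short steps, Python scripts to look and compute and a tool call to move; the robot and the scene stay as the last step left them, time stands still between calls to the robot, and variables do not carry over. Pictures are saved under pics/ and viewed, at most 10 in all, crops included, and the job is handed in when it is done.

Besides the shell and the picture viewer there is one more tool, called after "Call:" as name(argument=value, ...) on one line, values as JSON. play_rows: Moves the arm, as the interface text tells. Its arguments: {"type":"object","properties":{"twist":{"type":"array"},"translation":{"type":"array"},"jaw":{"type":"array"},"force":{"type":"number"}},"required":["twist","translation","jaw"]}

```bash
mkdir -p pics; cat > h.py <<'E'
import numpy as np, cv2
from rig import env
from scipy.spatial.transform import Rotation as Ro
def K(i,h=420): 
    return h/2/np.tan(np.radians(i["vertical_fov"])/2)
def proj(n,X):
    i=env.camera_info(n); c=np.array(i["R"])@np.array(X)+np.array(i["t"]); f=K(i)
    return [round(float(i["cy"]+f*c[1]/c[2]),1),round(float(i["cx"]+f*c[0]/c[2]),1)]
def ray(n,p):
    i=env.camera_info(n); f=K(i); R=np.array(i["R"])
    d=R.T@np.array([(p[1]-i["cx"])/f,(p[0]-i["cy"])/f,1]); return -R.T@np.array(i["t"]),d
def onz(n,p,z):
    o,d=ray(n,p); return o+d*(z-o[2])/d[2]
E
python3 - <<'E'
from h import *
for n in("side","top"):
    cv2.imwrite(f"pics/{n}0.png",env.camera(n)); i=env.camera_info(n); print(n,{k:np.round(v,3).tolist() for k,v in i.items() if k!="lens"} if 1 else 0)
    for t in("bolt_knob","cleat","saw_line","bowl1","vase","runner_end"):
        try: print(t,[(np.round(r["position"]).tolist(),round(r["p"],2)) for r in env.search_frame(n,t)])
        except Exception as e: print(t,e)
print(env.get_state())
E
```

```text
side {'vertical_fov': 55.303, 'cx': 279.007, 'cy': 210.601, 'R': [[-0.84, -0.542, 0.019], [-0.428, 0.642, -0.636], [0.333, -0.543, -0.771]], 't': [0.464, 0.357, 0.616]}
bolt_knob [([338.0, 275.0], 0.96)]
cleat [([239.0, 252.0], 0.83), ([337.0, 274.0], 0.31)]
saw_line [([243.0, 258.0], 0.67)]
bowl1 [([153.0, 326.0], 0.9), ([138.0, 289.0], 0.82), ([267.0, 387.0], 0.81), ([194.0, 204.0], 0.74), ([132.0, 348.0], 0.72), ([181.0, 292.0], 0.72)]
vase [([204.0, 395.0], 0.77)]
runner_end [([334.0, 282.0], 0.96)]
top {'vertical_fov': 48.921, 'cx': 283.441, 'cy': 207.899, 'R': [[-0.008, -1.0, 0.02], [-1.0, 0.008, -0.029], [0.029, -0.021, -0.999]], 't': [-0.042, 0.582, 1.165]}
bolt_knob [([254.0, 207.0], 0.69)]
cleat [([205.0, 267.0], 0.93)]
saw_line [([206.0, 264.0], 0.9)]
bowl1 [([146.0, 394.0], 0.97), ([203.0, 307.0], 0.86), ([208.0, 394.0], 0.83), ([208.0, 345.0], 0.74), ([292.0, 307.0], 0.61), ([127.0, 282.0], 0.58)]
vase [([273.0, 362.0], 0.95)]
runner_end [([238.0, 216.0], 0.64)]
{'t': 0.7, 'joint_positions': array([-5.36214676e+01,  2.05444585e+01,  6.82560917e-01, -1.82052040e-03,
       -7.01357863e+01, -1.65067820e+01]), 'dq': array([-0.01708373,  0.03975746, -0.07311867, -0.03872621,  0.00464271,
       -0.07836897]), 'joint_torque': array([-2.70522569e-04, -5.82760191e+01,  2.93602180e+01,  6.94058150e+00,
       -6.07696275e-04, -1.59872798e-05]), 'tool_pos': array([ 0.22942673, -0.63478972,  0.25632257]), 'eef_rot': array([-1.79998266e+02,  2.29974407e-03, -1.60128868e+02]), 'contact_force': array([ 0.08519344,  0.46863307, -0.02201901]), 'torque': array([ 0.02679341, -0.00360215,  0.03326246]), 'finger_force': 0.0, 'gripper_width': 0.08560656745888426}
```

View pics/side0.png

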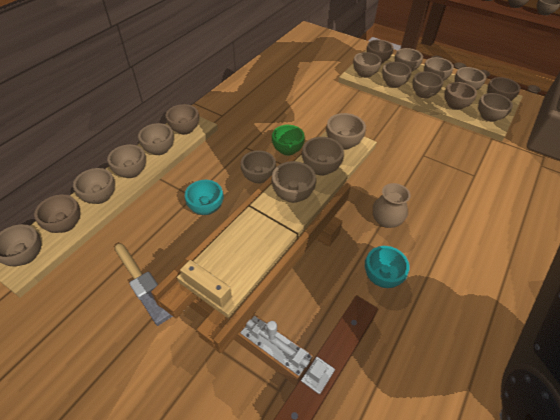

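View pics/top0.png

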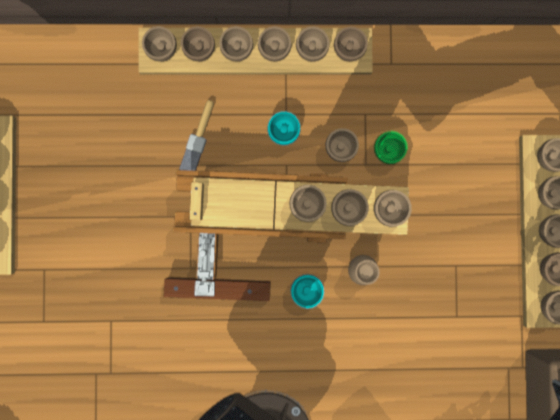

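The side view shows the board with its tail cleat at about (283,205), the saw line at (218,275), the knob near (327,271) and the keeper at (375,318). In the top view the cleat is at (201,196), the saw line at (205,275), the bolt at (233–293, 206), the board bowls at columns 307, 349 and 392, and the vase at (270,364). The turquoise and green bowls are look-alikes, and the brown bowl at (144,341) is the spare. Next is an enlarged crop.

```bash
python3 - <<'E'
from h import *
a=cv2.imread("pics/side0.png")[300:400,225:345]; b=cv2.imread("pics/top0.png")[165:305,165:285]; c=cv2.imread("pics/side0.png")[190:315,170:310]
r=lambda m,k:cv2.resize(m,None,fx=k,fy=k,interpolation=cv2.INTER_CUBIC)
A=r(a,3.3);B=r(b,3.3);
H=np.zeros((600,800,3),np.uint8); H[:330,:396]=A; H[:462,400:796]=B; 
C=r(c,2.1)[:262]; H[335:335+C.shape[0],:C.shape[1]]=C[:265]
cv2.imwrite("pics/crop1.png",H)
E
```

```text
(no output)
```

View pics/crop1.png

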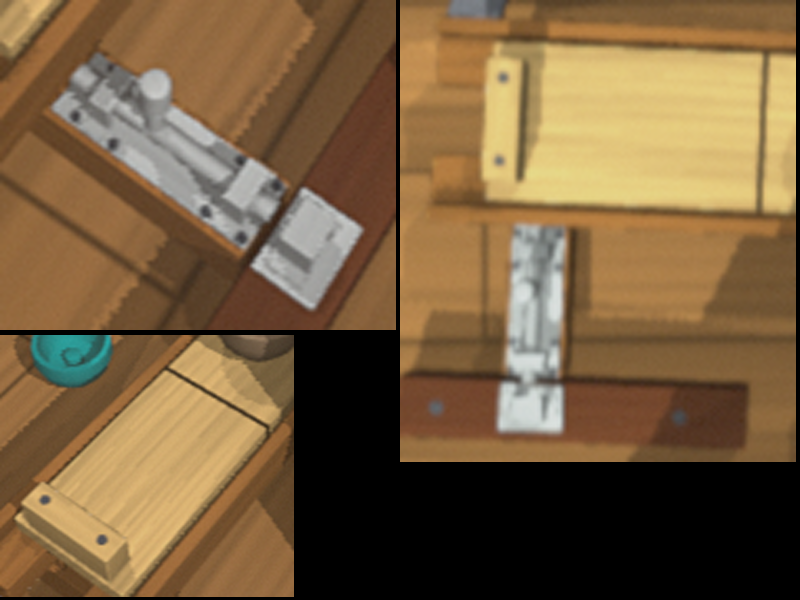

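```bash
python3 - <<'E'
from h import *
np.set_printoptions(precision=4,suppress=True)
def tri(pt,ps):
    o1,d1=ray("top",pt);o2,d2=ray("side",ps)
    A=np.c_[d1,-d2];s=np.linalg.lstsq(A,o2-o1,rcond=None)[0];p=o1+d1*s[0];q=o2+d2*s[1];return (p+q)/2,p-q
print("knob top",onz("top",[253,203],.112),"side",onz("side",[323.6,272],.112),tri([253,203],[323.6,272]))
for n,P in {"screws":[[188.3,196.2],[213.5,194.7]]}.items(): print(n,[onz("top",p,.152) for p in P])
print("screws side",[onz("side",p,.152) for p in [[190+165/2.1,170+45/2.1],[190+205/2.1,170+102/2.1]]])
print("saw",[onz("top",p,.118) for p in [[181.7,275.9],[228.6,274.4]]])
print("saw side",[onz("side",p,.118) for p in [[190+35/2.1,170+168/2.1],[190+93/2.1,170+267/2.1]]])
print("edge",[onz("top",p,.118) for p in [[225,190.8],[229.5,285]]], [onz("top",p,.118) for p in [[165+43/3.3,165+100/3.3],[165+52/3.3,165+355/3.3]]])
E
```

```text
knob top [0.4767 0.1419 0.112 ] side [0.4769 0.1412 0.112 ] (array([0.4767, 0.1417, 0.1132]), array([0.0001, 0.0001, 0.    ]))
screws [array([0.6232, 0.1503, 0.152 ]), array([0.5671, 0.1538, 0.152 ])]
screws side [array([0.6221, 0.1496, 0.152 ]), array([0.5662, 0.1526, 0.152 ])]
saw [array([ 0.6396, -0.0273,  0.118 ]), array([ 0.5315, -0.023 ,  0.118 ])]
saw side [array([ 0.6371, -0.0264,  0.118 ]), array([ 0.5302, -0.0205,  0.118 ])]
edge [array([0.5414, 0.1686, 0.118 ]), array([ 0.5292, -0.0474,  0.118 ])] [array([0.6493, 0.158 , 0.118 ]), array([ 0.6418, -0.0197,  0.118 ])]
```

Both cameras agree on the geometry: knob top at (0.477, 0.142), cleat at (0.595, 0.152), stand yaw about −3.1°. I'll turn the tool to that yaw and head for the knob.

Call:
play_rows(twist=[[0,0,0.134],[0,0,0.134],[0,0,0.134],[0,0,0],[0,0,0],[0,0,0],[0,0,0],[0,0,0],[0,0,0],[0,0,0],[0,0,0],[0,0,0]], translation=[[0,0,0],[0,0,0],[0,0,0],[-2.5,5.6,0],[-2.5,5.6,0],[-2.5,5.6,0],[-2.5,5.6,0],[-2.5,5.6,0],[-2.5,5.6,0],[-2.5,5.6,0],[-2.5,5.6,0],[0,5.6,0]], jaw=[1,1,1,1,1,1,1,1,1,1,1,1])

```text
t: 2.2
tool_pos: [0.4582, -0.1406, 0.2564]
eef_rot: [-180.0, 0.0, 176.9]
contact_force: [0.4, 0.2, -0.2]
gripper_width: 0.0854
finger_force: 0.0
```

Call:
play_rows(twist=[[0,0,0],[0,0,0],[0,0,0],[0,0,0],[0,0,0],[0,0,0],[0,0,0]], translation=[[0,5.6,0],[0,5.6,0],[0,5.6,0],[0,5.6,0],[0,5.6,0],[0,0,3],[0,0,0]], jaw=[0.2,0.2,0.2,0.2,0.2,0.2,0.2])

```text
t: 3.08
tool_pos: [0.471, 0.1369, 0.2247]
eef_rot: [-179.9, -0.2, 176.9]
contact_force: [0.4, -0.2, 0.1]
gripper_width: 0.051
finger_force: 0.0
```

```bash
cat >> h.py <<'E'
def wr(save=None):
    s=env.get_state(); im=env.camera("wrist"); 
    if save: cv2.imwrite(save,im)
    R=Ro.from_euler("xyz",s["eef_rot"],degrees=True).as_matrix(); T=np.eye(4);T[:3,:3]=R;T[:3,3]=s["tool_pos"]
    return im,T@np.array(env.camera_info("wrist")["hand_eye"]),s
def wz(M,p,z):
    i=env.camera_info("wrist");f=K(i);d=M[:3,:3]@np.array([(p[1]-i["cx"])/f,(p[0]-i["cy"])/f,1]);return M[:3,3]+d*(z-M[2,3])/d[2]
def wp(M,X):
    i=env.camera_info("wrist");f=K(i);c=M[:3,:3].T@(np.array(X)-M[:3,3]);return np.round([i["cy"]+f*c[1]/c[2],i["cx"]+f*c[0]/c[2]],1)
E
python3 - <<'E'
from h import *
im,M,s=wr("pics/w1.png"); print(s["t"],s["tool_pos"],s["eef_rot"],s["contact_force"],s["gripper_width"]); np.save("M1.npy",M)
for r in env.search_frame("wrist","bolt_knob"): print(r, wz(M,r["position"],.112))
print(wp(M,[.4767,.1417,.112]),wp(M,[.595,.152,.152]))
E
```

```text
3.075 [0.47103976 0.13685049 0.22467099] [-179.86826169   -0.19116801  176.89659911] [ 0.40079833 -0.20713554  0.08543041] 0.051023389798964904
{'position': [191.7, 284.7], 'p': 0.66} [0.45518943 0.14188517 0.112     ]
[221.6 285.9] [403.7 310.3]
```

View pics/w1.png

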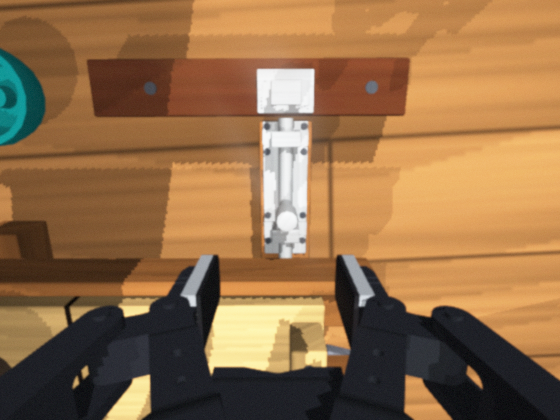

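The wrist view shows the knob top at (221,287), where it was predicted, with the keeper at (90,286) in line with it. Descending and gripping.

Call:
play_rows(twist=[[0,0,0],[0,0,0],[0,0,0],[0,0,0],[0,0,0]], translation=[[-0.55,0.5,0],[0,0,4],[0,0,4],[0,0,4],[0,0,0]], jaw=[0.2,0.2,0.2,0.2,0.2])

```text
t: 3.8
tool_pos: [0.4774, 0.1405, 0.1048]
eef_rot: [-179.8, -0.2, 176.8]
contact_force: [0.6, -1.3, -0.2]
gripper_width: 0.0518
finger_force: 0.0
```

Call:
play_rows(twist=[[0,0,0],[0,0,0],[0,0,0],[0,0,0],[0,0,0]], translation=[[0,0,0],[0,0,0],[0,0,0],[0,0,0],[0,0,0]], jaw=[-1,-1,-1,-1,-1], force=40)

```text
t: 4.42
tool_pos: [0.4795, 0.1427, 0.1083]
eef_rot: [179.9, 0.2, 176.9]
contact_force: [-0.2, 2.3, 7.4]
gripper_width: 0.0148
finger_force: 39.2
```

Call:
play_rows(twist=[[0,0,0],[0,0,0],[0,0,0],[0,0,0]], translation=[[0.7,0,0],[0.7,0,0],[0.7,0,0],[0,0,0]], jaw=[-1,-1,-1,-1])

```text
t: 4.92
tool_pos: [0.4582, 0.1438, 0.1083]
eef_rot: [179.9, 0.2, 176.9]
contact_force: [-2.5, 1.6, 8.9]
gripper_width: 0.0145
finger_force: 39.3
```

Call:
play_rows(twist=[[0,0,0],[0,0,0],[0,0,0]], translation=[[0.4,0,0],[0.4,0,0],[0,0,0]], jaw=[-1,-1,-1])

```text
t: 5.3
tool_pos: [0.4505, 0.1442, 0.1083]
eef_rot: [179.9, 0.2, 176.9]
contact_force: [-0.4, -0.4, 8.2]
gripper_width: 0.0147
finger_force: 39.3
```

```bash
python3 - <<'E'
from h import *
im,M,s=wr("pics/w2.png"); t=cv2.resize(env.camera("side")[300:400,225:345],None,fx=3.3,fy=3.3,interpolation=cv2.INTER_CUBIC)
H=np.zeros((420,780,3),np.uint8);H[:,:380]=im[:,90:470];H[:330,384:780]=t;cv2.imwrite("pics/c2.png",H);print(s["t"],s["tool_pos"],s["contact_force"],wp(M,[.4767,.1417,.112]))
E
```

```text
5.3 [0.45047243 0.14420593 0.10830992] [-0.40835335 -0.43956208  8.222055  ] [363.2 276.1]
```

View pics/c2.png

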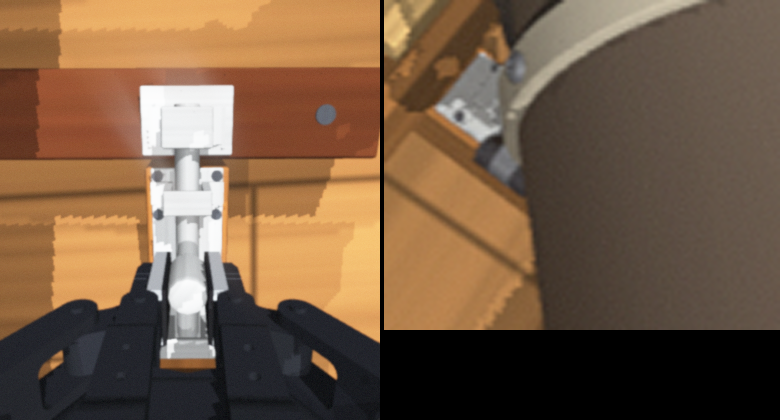

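The knob is between the pads at about (293,277) and the bolt tip is entering the keeper. I'll keep pulling until it meets the stop.

Call:
play_rows(twist=[[0,0,0],[0,0,0]], translation=[[0.3,0,0],[0,0,0]], jaw=[-1,-1])

```text
t: 5.65
tool_pos: [0.4501, 0.1444, 0.1085]
eef_rot: [179.8, 0.4, 177.0]
contact_force: [16.5, -8.0, -4.5]
gripper_width: 0.0146
finger_force: 39.6
```

Call:
play_rows(twist=[[0,0,0],[0,0,0]], translation=[[0.3,0,0],[0,0,0]], jaw=[-1,-1])

```text
t: 5.9
tool_pos: [0.4488, 0.1446, 0.1088]
eef_rot: [179.8, 0.6, 177.0]
contact_force: [28.5, -12.0, -10.6]
gripper_width: 0.0148
finger_force: 39.5
```

```bash
python3 - <<'E'
from h import *
M=0
s=env.get_state();R=Ro.from_euler("xyz",s["eef_rot"],degrees=True).as_matrix(); T=np.eye(4);T[:3,:3]=R;T[:3,3]=[0.4505,.1442,.1083];M=T@np.array(env.camera_info("wrist")["hand_eye"])
print(wz(M,[293,277],.112),s["tool_pos"],s["contact_force"])
E
```

```text
[0.44573418 0.14370297 0.112     ] [0.44881536 0.14459701 0.10876582] [ 28.54871321 -11.99160772 -10.55140071]
```

The stop came up firmly at 28 N. Releasing and rising to check the bolt.

Call:
play_rows(twist=[[0,0,0],[0,0,0],[0,0,0],[0,0,0],[0,0,0],[0,0,0]], translation=[[-0.2,0,0],[0,0,0],[0,0,0],[0,0,-4],[0,0,-6],[0,0,0]], jaw=[0.2,0.2,0.2,0.2,0.2,0.2])

```text
t: 6.65
tool_pos: [0.4471, 0.1451, 0.2109]
eef_rot: [179.7, 0.4, 176.9]
contact_force: [0.6, 0.1, -0.8]
gripper_width: 0.0513
finger_force: 0.0
```

```bash
python3 - <<'E'
from h import *
im,M,s=wr("pics/w3.png"); np.save("M3.npy",M);print(s["t"],s["tool_pos"],s["contact_force"],s["eef_rot"],wp(M,[.4767,.1417,.112]),wp(M,[.4457,.1437,.112]))
H=np.zeros((500,790,3),np.uint8);c=im[0:250,190:390];H[:,:400]=cv2.resize(c,None,fx=2,fy=2,interpolation=cv2.INTER_CUBIC)
w=cv2.imread("pics/w1.png")[0:250,190:385];H[:,400:790]=cv2.resize(w,None,fx=2,fy=2,interpolation=cv2.INTER_CUBIC);cv2.imwrite("pics/c3.png",H)
E
```

```text
6.65 [0.44713403 0.14506653 0.21094866] [ 0.56846     0.0651902  -0.81272523] [179.69669683   0.38682081 176.90355903] [260.2 274.8] [216.8 275.3]
```

View pics/c3.png

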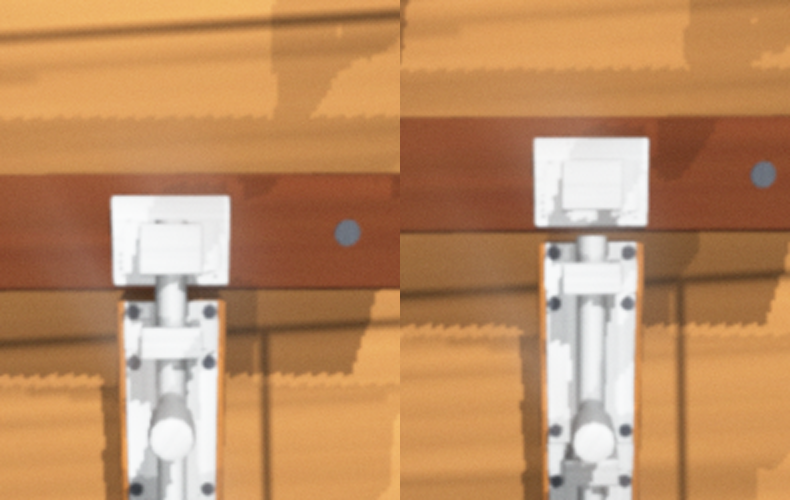

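The knob is now about 29 mm further out, at (219,276), and the tip is inside the keeper. That matches a start near 6 mm and the hard stop. Moving on to the cleat.

Call:
play_rows(twist=[[0,0,0],[0,0,0],[0,0,0],[0,0,0],[0,0,0]], translation=[[0,0,-2],[-4.9,0.5,0],[-4.9,0.5,0],[-4.9,0.45,0],[0,0,0]], jaw=[0,0,0,0,0])

```text
t: 7.32
tool_pos: [0.5944, 0.1496, 0.2231]
eef_rot: [-179.9, -0.2, 176.8]
contact_force: [-1.8, 0.1, -0.7]
gripper_width: 0.0425
finger_force: 0.0
```

```bash
python3 - <<'E'
from h import *
im,M,s=wr("pics/w4.png"); a=env.camera("side")[120:340,130:390]; print(s["t"],s["tool_pos"],s["contact_force"],s["eef_rot"],s["gripper_width"],wp(M,[.595,.152,.152]))
for r in env.search_frame("wrist","cleat"): print(r,wz(M,r["position"],.152))
H=np.zeros((440,780,3),np.uint8);H[:420,:380]=im[:,90:470];H[:,384:]=cv2.resize(a,None,fx=2,fy=2)[:,:396];cv2.imwrite("pics/c4.png",H)
E
```

```text
7.325 [0.5943648  0.1495873  0.22314374] [-1.8365083   0.06388587 -0.66010388] [-179.86284667   -0.19952364  176.75539737] 0.042518367795098794 [235.6 282.9]
{'position': [212.3, 149.7], 'p': 0.88} [0.57669427 0.07679765 0.152     ]
```

View pics/c4.png

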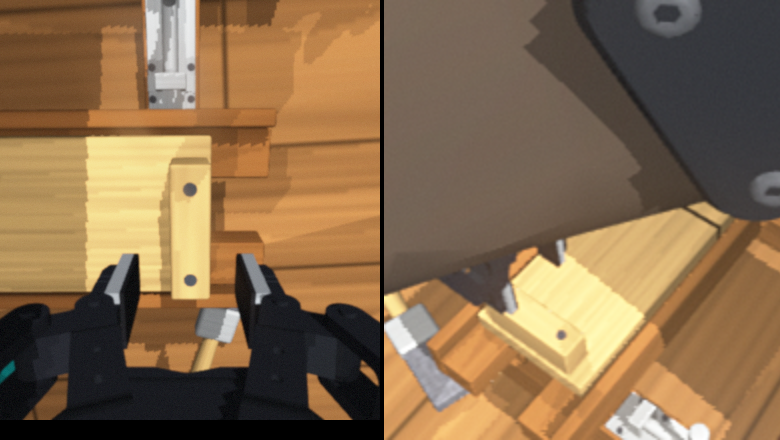

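The cleat is centred between the fingers, with its screws at (189,280) and (280,280). Descending and gripping.

Call:
play_rows(twist=[[0,0,0],[0,0,0],[0,0,0]], translation=[[0,0.05,3.6],[0,0,3.6],[0,0,0]], jaw=[0,0,0])

```text
t: 7.85
tool_pos: [0.5902, 0.1496, 0.1522]
eef_rot: [-179.9, -0.3, 176.9]
contact_force: [1.2, 0.4, 0.3]
gripper_width: 0.0423
finger_force: 0.0
```

Call:
play_rows(twist=[[0,0,0],[0,0,0],[0,0,0],[0,0,0]], translation=[[0,0,0],[0,0,0],[0,0,0],[0,0,0]], jaw=[-1,-1,-1,-1], force=60)

```text
t: 8.35
tool_pos: [0.5934, 0.151, 0.1563]
eef_rot: [179.9, 0.1, 176.9]
contact_force: [-2.6, 1.2, 7.5]
gripper_width: 0.0225
finger_force: 60.5
```

```bash
python3 - <<'E'
from h import *
np.set_printoptions(precision=4,suppress=True)
T=np.eye(4);T[:3,:3]=Ro.from_euler("xyz",[-179.863,-.2,176.755],degrees=True).as_matrix();T[:3,3]=[.59436,.14959,.22314];M=T@np.array(env.camera_info("wrist")["hand_eye"])
im=cv2.imread("pics/w4.png")
for n,p,z in (("runner",[165,358],.1),("runner2",[243,354],.1),("guide",[118,366],.113),("tail",[150,300],.118),("scr1",[189,280],.152),("scr2",[280,280],.152),("cleat",[234.5,280],.152)): print(n,wz(M,p,z))
# row profiles for edges
for r in (165,245,150,118): 
    g=im[r-2:r+3,280:390].mean(0).astype(int); d=np.abs(np.diff(g,axis=0)).sum(1); print(r,[(280+int(k),int(d[k])) for k in np.argsort(-d)[:5]])
# top picture runner outer ends
b=cv2.imread("pics/top0.png")
for z,y in ((.1,-.2),(.113,-.2),(.1,.2)):
  for x in (-.06,.06):
    k=np.array([.4767,.1417]);ex=np.array([.9985,-.054]);ey=np.array([.054,.9985])
    c=np.array([.5943,.1503])
    P=c+ex*x+ey*((k-c)@ey -.13+y); print(z,y,x,P,proj("top",[*P,z]))
E
```

```text
runner [0.5646 0.2069 0.1   ]
runner2 [0.623  0.2044 0.1   ]
guide [0.5326 0.2089 0.113 ]
tail [0.55   0.1658 0.118 ]
scr1 [0.5672 0.1518 0.152 ]
scr2 [0.6234 0.1488 0.152 ]
cleat [0.5942 0.1504 0.152 ]
165 [(300, 83), (299, 58), (357, 41), (301, 30), (377, 23)]
245 [(299, 92), (298, 73), (300, 47), (354, 32), (353, 24)]
150 [(300, 92), (299, 53), (301, 52), (358, 42), (359, 24)]
118 [(366, 35), (365, 24), (286, 17), (367, 13), (363, 11)]
0.1 -0.2 -0.06 [ 0.5158 -0.1909] [234.6, 346.0]
0.1 -0.2 0.06 [ 0.6356 -0.1974] [183.6, 348.1]
0.113 -0.2 -0.06 [ 0.5158 -0.1909] [234.7, 346.9]
0.113 -0.2 0.06 [ 0.6356 -0.1974] [183.1, 349.0]
0.1 0.2 -0.06 [0.5374 0.2085] [226.8, 175.0]
0.1 0.2 0.06 [0.6572 0.202 ] [175.5, 177.7]
```

The grip is solid: 22.5 mm opening, 60 N grip, with a light 7 N down-push. The runner tail ends put the overhang near 142 mm, so the slide is about 168 mm. I'll do most of it gently first.

Call:
play_rows(twist=[[0,0,0],[0,0,0],[0,0,0],[0,0,0],[0,0,0],[0,0,0],[0,0,0],[0,0,0],[0,0,0],[0,0,0],[0,0,0],[0,0,0]], translation=[[0,-0.2,0],[0,-0.3,0],[0,-0.4,0],[0,-0.5,0],[0,-0.6,0],[0,-0.6,0],[0,-0.6,0],[0,-0.6,0],[0,-0.5,0],[0,-0.4,0],[0,-0.2,0],[0,0,0]], jaw=[-1,-1,-1,-1,-1,-1,-1,-1,-1,-1,-1,-1])

```text
t: 9.85
tool_pos: [0.5917, 0.1026, 0.1563]
eef_rot: [179.9, 0.2, 176.9]
contact_force: [-0.3, 5.5, 6.8]
gripper_width: 0.0227
finger_force: 60.5
```

Call:
play_rows(twist=[[0,0,0],[0,0,0],[0,0,0],[0,0,0],[0,0,0],[0,0,0],[0,0,0],[0,0,0],[0,0,0],[0,0,0],[0,0,0],[0,0,0]], translation=[[0,-0.3,0],[0,-0.6,0],[0,-0.8,0],[0,-0.9,0],[0,-0.9,0],[0,-0.9,0],[0,-0.9,0],[0,-0.9,0],[0,-0.8,0],[0,-0.6,0],[0,-0.3,0],[0,0,0]], jaw=[-1,-1,-1,-1,-1,-1,-1,-1,-1,-1,-1,-1])

```text
t: 11.35
tool_pos: [0.5875, 0.0234, 0.1563]
eef_rot: [179.9, 0.3, 176.9]
contact_force: [0.5, 4.9, 6.4]
gripper_width: 0.0227
finger_force: 60.5
```

Call:
play_rows(twist=[[0,0,0],[0,0,0],[0,0,0],[0,0,0],[0,0,0],[0,0,0],[0,0,0],[0,0,0],[0,0,0]], translation=[[0,-0.2,0.1],[0,-0.4,0.1],[0,-0.6,0],[0,-0.7,0],[0,-0.7,0],[0,-0.5,0],[0,-0.3,0],[0,-0.1,0],[0,0,0]], jaw=[-1,-1,-1,-1,-1,-1,-1,-1,-1])

```text
t: 12.48
tool_pos: [0.5875, -0.0103, 0.1563]
eef_rot: [179.8, 0.5, 176.9]
contact_force: [1.2, 10.6, 16.2]
gripper_width: 0.023
finger_force: 61.8
```

```bash
python3 - <<'E'
from h import *
im,M,s=wr("pics/w5.png"); t=env.camera("top"); sd=env.camera("side"); cv2.imwrite("pics/top5.png",t);cv2.imwrite("pics/side5.png",sd)
print(s["t"],s["tool_pos"],s["contact_force"],s["eef_rot"])
H=np.zeros((600,800,3),np.uint8); a=cv2.resize(t[160:260,310:440],None,fx=3,fy=3,interpolation=cv2.INTER_CUBIC);H[:300,:390]=a
b=cv2.resize(sd[60:260,250:450],None,fx=2,fy=2,interpolation=cv2.INTER_CUBIC);H[:400,395:795]=b
H[310:600,:387]=cv2.resize(im,(387,290)); cv2.imwrite("pics/c5.png",H)
E
```

```text
12.475 [ 0.58747645 -0.01030848  0.15625549] [ 1.17984134 10.62118078 16.1618476 ] [179.81019593   0.52350174 176.93282829]
```

View pics/c5.png

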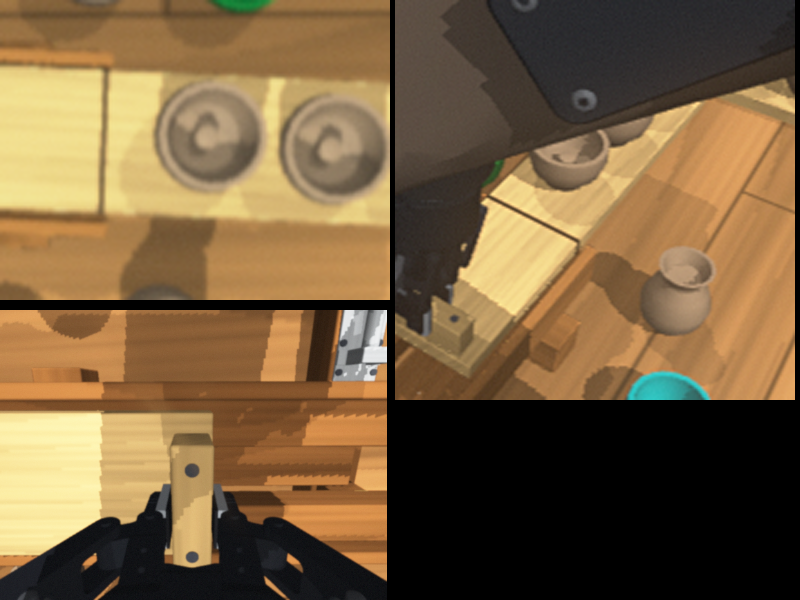

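```bash
python3 - <<'E'
from h import *
np.set_printoptions(precision=4,suppress=True)
t=cv2.imread("pics/top5.png").astype(int)
for r in (188,196,206,216,226): # saw line
    g=t[r-2:r+3,335:355].sum((0,2)); k=g.argmin(); w=np.maximum(np.median(g)-g,0)*(abs(np.arange(20)-k)<3); c=335+(w*np.arange(20)).sum()/w.sum(); print("saw",r,round(c,2),onz("top",[r,c],.118))
for r in (177,178,179,180,181,232,233,234,235,236,237):
    g=t[r,335:360].sum(1); print(r,g.tolist())
E
```

```text
saw 188 344.75 [ 0.6239 -0.1865  0.118 ]
saw 196 344.44 [ 0.6054 -0.1856  0.118 ]
saw 206 344.07 [ 0.5823 -0.1845  0.118 ]
saw 216 343.57 [ 0.5592 -0.183   0.118 ]
saw 226 343.36 [ 0.5361 -0.1822  0.118 ]
177 [366, 371, 380, 374, 367, 355, 347, 350, 362, 369, 370, 360, 352, 341, 347, 343, 339, 342, 347, 346, 342, 342, 342, 341, 342]
178 [405, 405, 405, 404, 397, 398, 398, 392, 394, 397, 393, 384, 373, 349, 341, 339, 350, 346, 347, 351, 343, 344, 344, 348, 342]
179 [414, 413, 416, 411, 413, 412, 408, 407, 406, 403, 406, 402, 379, 355, 343, 342, 337, 341, 343, 345, 342, 337, 340, 344, 343]
180 [396, 398, 401, 400, 398, 404, 403, 398, 395, 404, 403, 405, 385, 345, 337, 334, 336, 335, 336, 336, 338, 334, 336, 332, 339]
181 [333, 335, 334, 336, 338, 354, 377, 356, 345, 340, 350, 370, 353, 336, 328, 330, 325, 331, 324, 329, 329, 327, 325, 326, 327]
232 [272, 274, 287, 290, 280, 277, 277, 268, 272, 284, 332, 383, 397, 405, 404, 416, 417, 426, 418, 423, 403, 386, 379, 377, 377]
233 [290, 287, 289, 278, 274, 271, 264, 265, 265, 289, 317, 352, 367, 382, 388, 388, 387, 386, 386, 382, 384, 379, 375, 378, 353]
234 [359, 359, 357, 349, 344, 338, 335, 338, 336, 344, 356, 361, 363, 371, 367, 371, 368, 373, 370, 367, 371, 369, 369, 364, 339]
235 [401, 405, 402, 403, 397, 403, 397, 390, 390, 390, 381, 368, 365, 362, 365, 360, 367, 365, 366, 363, 364, 367, 361, 358, 338]
236 [419, 415, 415, 411, 412, 408, 410, 412, 410, 403, 379, 368, 369, 359, 366, 365, 365, 363, 368, 362, 360, 362, 363, 356, 333]
237 [408, 411, 412, 410, 411, 411, 411, 406, 413, 397, 376, 366, 367, 368, 363, 365, 369, 366, 364, 364, 365, 367, 362, 345, 314]
```

```bash
python3 - <<'E'
from h import *
np.set_printoptions(precision=4,suppress=True)
a=onz("top",[179,347.2],.113);b=onz("top",[236,344.5],.113);s=onz("top",[206,344.03],.118)
print(a,b,(a+b)/2, s); m=b+(a-b)*(s[0]-b[0])/(a[0]-b[0]); print("remaining mm",1e3*(s[1]-m[1]))
E
```

```text
[ 0.6452 -0.1933  0.113 ] [ 0.5128 -0.1854  0.113 ] [ 0.579  -0.1893  0.113 ] [ 0.5823 -0.1843  0.118 ]
remaining mm 5.159152315975801
```

Call:
play_rows(twist=[[0,0,0],[0,0,0],[0,0,0],[0,0,0],[0,0,0]], translation=[[0,-0.15,0],[0,-0.25,0],[0,-0.15,0],[0,0,0],[0,0,0]], jaw=[-1,-1,-1,-1,-1])

```text
t: 13.25
tool_pos: [0.5872, -0.0158, 0.1563]
eef_rot: [179.8, 0.5, 176.9]
contact_force: [1.5, 10.9, 15.9]
gripper_width: 0.0227
finger_force: 61.8
```

```bash
cat > m.py <<'E'
from h import *
np.set_printoptions(precision=4,suppress=True)
t=env.camera("top").astype(int); s=env.get_state(); print(s["t"],s["tool_pos"],s["contact_force"])
a=onz("top",[179,347.2],.113);b=onz("top",[236,344.5],.113);o=[]
for r in range(190,225,3):
    g=t[r-2:r+3,335:357].sum((0,2)); k=g[5:17].argmin()+5; w=np.maximum(np.median(g)-g,0)*(abs(np.arange(22)-k)<3); c=335+(w*np.arange(22)).sum()/w.sum()
    p=onz("top",[r,c],.118); m=b+(a-b)*(p[0]-b[0])/(a[0]-b[0]); o.append(1e3*(p[1]-m[1]))
print(np.round(o,1),np.median(o)); cv2.imwrite("pics/top6.png",t.astype(np.uint8))
for r in (178,179,180,235,236,237): print(r,t[r,340:352].sum(1))
E
python3 m.py
```

```text
13.3 [ 0.5872 -0.0158  0.1563] [ 1.2981  9.4275 15.3978]
[-0.2 -0.  -0.1 -0.1 -0.1 -0.3 -0.6 -0.7 -0.6 -0.5 -0.5 -0.6] -0.4130571335935057
178 [402 399 390 394 396 386 385 370 352 345 345 344]
179 [411 410 405 404 407 408 397 381 350 346 344 341]
180 [404 409 401 403 407 415 411 384 343 335 339 332]
235 [398 401 396 392 388 381 369 364 365 361 366 364]
236 [415 414 410 407 403 380 369 363 360 363 367 365]
237 [414 409 411 410 396 368 365 364 361 368 364 364]
```

```bash
python3 - <<'E'
from h import *
t=cv2.imread("pics/top6.png");H=cv2.resize(t[90:310,150:480],(800,533),interpolation=cv2.INTER_CUBIC);cv2.imwrite("pics/c6.png",H)
E
```

```text
(no output)
```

View pics/c6.png

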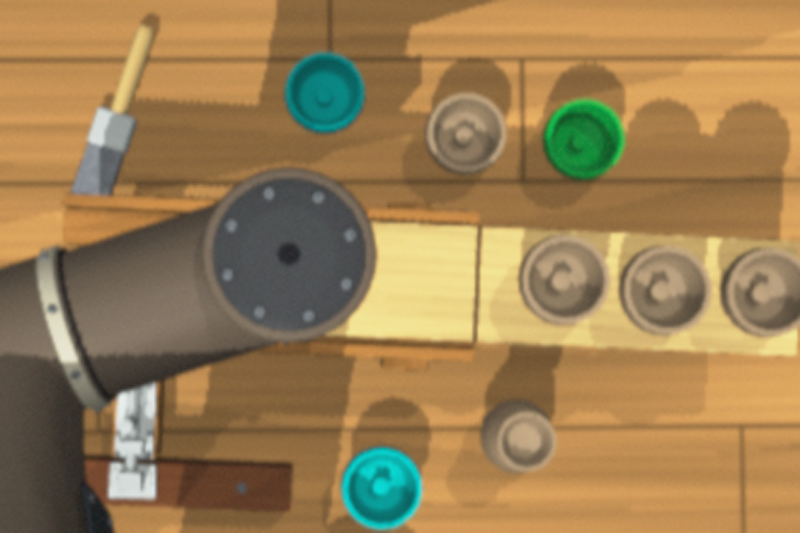

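The saw line at crop column 478 is level with the strip ends at 472–478. All three bowls are standing, the bolt is in the keeper, and the vase, spare bowl and brush are in place. Handing in while holding.

```bash
python3 -c "
from rig import env
print(env.finish_job())"
```

```text
the job is handed in; nothing more can be done
None
```

I handed the job in after about 13.3 s: the bolt was pushed to its stop in the keeper first, then the board was slid out until the saw line measured about 0.4 mm past the runner ends, with the arm still holding the tail, all three bowls standing, and the vase, spare bowl and brush untouched.

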